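# Set the shoe-length gauge to the red size stop

### The arm

A 6-joint arm with a two-finger parallel gripper is mounted at the origin on the work surface. World frame = base frame: x ahead of the robot, y to its left, z up, the work surface at z = 0. Lengths are in mm, angles in rad, forces in N, time in s.
With the tool pointing down it reaches from about 375 to 925 mm from the base axis. Payload 5.7 kg.
Tool frame: the origin (TCP) lies between the finger pads; the fingertips stand 22 mm ahead of it and the grasp point (between the pads) lies 3 mm ahead of it; x points along the fingers, y is the direction in which the jaws open and shut, and the axes are right-handed (so a half turn about x gives the same grasp; the last joint's range is limited). The gripper opens to 88 mm and grips with 3 to 60 N. Pads are 20 mm wide; open, the fingers measure 115 mm over their backs; the gripper's body (75 mm by 178 mm) begins 61 mm behind the grasp point.
Start: joints at [-1.316, 0.359, 1.51, -0, 1.272, -0.115], TCP at [216.84, -559.411, 205.523] pointing down, gripper open.
Joint ranges: [-2.97, 2.97], [-1.01, 2.36], [0.21, 2.38], [-0.96, 4.11], [0.2, 2.71], [-2.98, 2.98]. Speed limits (rad/s): [2.39, 2.39, 3.14, 3.14, 3.14, 3.14].

### API

Orientations are given as a unit quaternion [w, x, y, z].
In Python, from station import robot, cams gives the robot as it stands. Calls block until the motion is done:
- robot.goto(position, orientation): joint-space move of the TCP to a pose.
- robot.line_to(position, speed=150, rotation=None, contact_N=None): straight line of the TCP; rotation=None keeps the orientation; speed is the mean speed in mm/s. With contact_N (N) it stops when the force on the tool has changed by that much, and returns True; else False.
- robot.goto_joints(angles): joint-space move.
- robot.grip(opening, grip_force=None): finger opening in mm; grip_force is the grip in N (None keeps the last); returns when the fingers have stopped.
- robot.hold(seconds).
- robot.ik(position, orientation): joint angles nearest the present ones, or None.
- cams.camera(name): name is "scene" or "side" or "wrist"; returns a dict with "color" (400x640x3 uint8, red, green, blue), "K" (3x3 intrinsics, pixels), "rvec" (rotation vector, rad) and "tvec" (3), from world to camera coordinates, as OpenCV has them. Camera axes: x right, y down, z forward; pixel columns grow to the right and rows downward; lengths in mm; the calibration is good to about 2 mm. A picture is of the moment at which its call begins. There is no depth.
A pose or a line that the arm cannot do raises robot.Unreachable and nothing moves.
- robot.sign_off(): hands the job in, once; it reports no verdict.
Readings, each from a call of its own:
- robot.current_time(): time.
- robot.current_qpos(): joint angles.
- robot.current_qvel(): joint speeds.
- robot.current_tau(): joint torques, N m.
- robot.current_position(): TCP position.
- robot.current_orientation(): TCP orientation.
- robot.current_contact_force(): force on the tool from outside, world axes, zero at the start.
- robot.current_ft_torque(): the same for the moment, N m.
- robot.current_grip_width(): finger opening in mm.
Only numpy, scipy, OpenCV 4.12 (cv2) and the standard library are available. Lean on these libraries where they do the work, as an engineer would, in place of code of your own. Each camera call takes 0.05 s, during which the arm holds its last target. There are 200 camera calls.

### The job

Set the shoe-length gauge on the cobbler's bench to the size marked by its red stop: press down the yellow thumb pad in the middle of the slider to free its brake and, keeping the pad down, push the slider along the rail until it rests against the red stop. Then let the pad spring back up so that the brake holds the slider there. Nothing is to be gripped or lifted; never drag the slider while its brake is on, do not shift the red stop from its setting, and leave the green last, the hammer, the screwdriver and the jar where they are.

Things in the scene. Friction and masses are not known exactly. Their poses are not given: they have to be found in the camera images.
- gauge: Bench gauge for shoe lengths, screwed down: aluminium base plate 70 x 450 mm, 8 mm thick, with a steel rail 28 mm wide along its middle, top of the rail 28 mm above the bench. Origin: middle of the plate, on the bench. Its y axis runs along the rail, from the fixed blue heel jaw (at y = -207 mm) towards the red stop; x points away from the jaws, which stick out 135 mm to its -x side and are up to 50 mm high; z is up.
- thumb_pad (a point): Centre of the upper surface of the yellow thumb pad in the middle of the slider, 48 mm above the bench when up. The flat of the pad is 36 mm across the rail and 44 mm along it, between two cross ridges, each 6 mm wide and 5 mm high. The pad goes straight down 6 mm against a spring: about 13 N to start it, 17 N at the bottom. It stands 10 mm above the slider's housing and moves along with the slider.
- slider_face (a point): Centre of the end face of the slider that meets the red stop, 24 mm above the bench and 42 mm along the gauge's y from the middle of the thumb pad. The slider is a dark steel housing 58 mm wide (gauge x), 84 mm long, its top 38 mm above the bench, with a blue toe jaw at its other end.
- stop_face (a point): Centre of the face of the red size stop that the slider comes up against, 24 mm above the bench. The stop is a red block 44 mm wide, 18 mm long, its top 38 mm above the bench, with a brass thumbscrew on it up to 50 mm. It is clamped on the rail and slips at about 40 N.
- slider (a joint): Position of the slider on the rail, m; it grows along the gauge's y, towards the red stop. The slider is at the stop when slider_face meets stop_face. With the pad down it moves with about 2 N; with the pad up its brake holds it against a push of about 8 N.
- release (a joint): How far the thumb pad is pressed, m: 0 up (brake on), 0.006 fully down. The brake is off once the pad is 1 mm down; 3 mm or more is safe while the slider moves.
- last: Green plastic shoe last standing on its sole on the bench, on the +x side of the rail: 268 mm long, 98 mm wide, 101 mm high. Origin under its middle, its x axis towards the toe.
- hammer: Hammer lying on the bench beyond the heel jaw: 260 mm long, head 90 mm wide, 26 mm high. Origin on the bench under its middle, x axis towards the head.
- screwdriver: Screwdriver with an orange handle lying on the bench on the jaws' side of the rail, near its stop end: 200 mm long, 26 mm thick. Origin on the bench under its middle, x axis towards the tip.
- jar: Jar with a green lid standing on the bench on the +x side of the rail, near the stop: 68 mm across, 85 mm high. Origin in the middle of its underside.

How it is judged (in metres and radians):
On the way, in this order (a step that is already met when the one before it is completed fails the run):
1. the thumb pad is pressed down (3 mm or more) with the slider still where it was (value of joint release above 0.003 m and distance of slider_face from where it was at the start of the episode below 0.008 m), for 0.05 s.
2. the slider comes against the red stop with the thumb pad still down (y of slider_face in the frame of stop_face above -0.0025 m and value of joint release above 0.001 m), for 0.05 s.
At the end, for the whole second after the job is handed in: The slider rests against the red stop (gap under 2.5 mm) with its thumb pad up and its brake on, the stop within 3 mm of its setting, and the last, hammer, screwdriver and jar within 15 mm of where they were (y of slider_face in the frame of stop_face above -0.0025 m and value of joint release below 0.0008 m and velocity of joint slider between -0.005 and 0.005 m/s and distance of stop_face from where it was at the start of the episode below 0.003 m and distance of each of last, hammer, screwdriver, jar from where it was at the start of the episode below 0.015 m); the robot touches nothing.
It fails at once if the slider is dragged along the rail (faster than 10 mm/s, anywhere more than 8 mm from its start and 4 mm from the stop) while its thumb pad is up and its brake on (value of joint release below 0.0005 m and distance of slider_face from where it was at the start of the episode above 0.008 m and y of slider_face in the frame of stop_face below -0.004 m and (velocity of joint slider above 0.01 m/s or velocity of joint slider below -0.01 m/s)).
It fails at once if the red stop is shifted by 3 mm or more (distance of stop_face from where it was at the start of the episode above 0.003 m).
It fails at once if the last, hammer, screwdriver or jar is moved or lifted by 15 mm or more (distance of any of last, hammer, screwdriver, jar from where it was at the start of the episode above 0.015 m).
It also fails if it takes over 35 s, if anything falls off the work surface, if the arm or the gripper's body presses on something with over 40 N, if the wrist force passes 120 N, or if a joint passes its speed limit or range.

## Working session

There is one attempt and no reset: what is moved stays moved. The work goes in short steps, each a Python script; the robot and the scene stay as the last script left them, time stands still between calls to the robot, and variables do not carry over. Pictures are saved under pics/ and viewed, about 8 in all and at most 12, crops included, and the job is handed in when it is done.

```bash
mkdir -p pics; cat > h.py <<'E'
import numpy as np, cv2
from station import robot, cams
def snap(n,tag):
    c=cams.camera(n); cv2.imwrite(f'pics/{tag}.png',c['color'][:,:,::-1])
    np.savez(f'pics/{tag}.npz',K=c['K'],r=c['rvec'],t=c['tvec'])
def px2w(tag,uv,z):
    d=np.load(f'pics/{tag}.npz'); R=cv2.Rodrigues(d['r'])[0]; t=d['t'].ravel()
    ray=R.T@np.linalg.inv(d['K'])@np.array([*uv,1.]); o=-R.T@t
    return o+ray*(z-o[2])/ray[2]
E
python3 - <<'E'
from h import *
for n in ('scene','side','wrist'): snap(n,n+'0')
a=cv2.imread('pics/scene0.png');b=cv2.imread('pics/side0.png')
print(robot.current_orientation(),robot.current_time())
E
```

```text
[-0.12949779 -0.69502548 -0.13050329  0.69508186] 0.15
```

View pics/scene0.png

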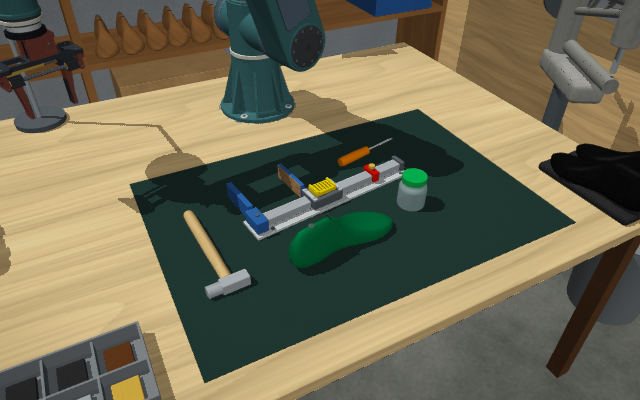

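View pics/side0.png

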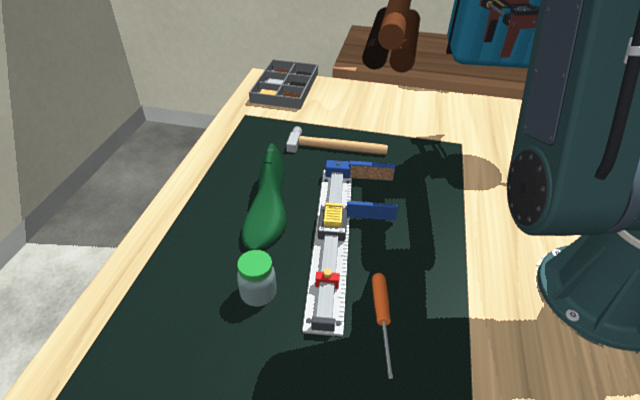

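The scene view shows the pad at about (322,186) and the stop at (372,173). The side view shows the pad at about (333,214) and the stop at (327,278), with the jar and the last on the +x side. I'll enlarge both.

```bash
python3 - <<'E'
from h import *
a=cv2.imread('pics/scene0.png')[130:250,230:430];b=cv2.imread('pics/side0.png')[150:340,280:420]
a=cv2.resize(a,None,fx=4,fy=4,interpolation=2);b=cv2.resize(b,None,fx=3,fy=3,interpolation=2)
cv2.imwrite('pics/ca.png',a);cv2.imwrite('pics/cb.png',b)
E
```

```text
(no output)
```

View pics/ca.png

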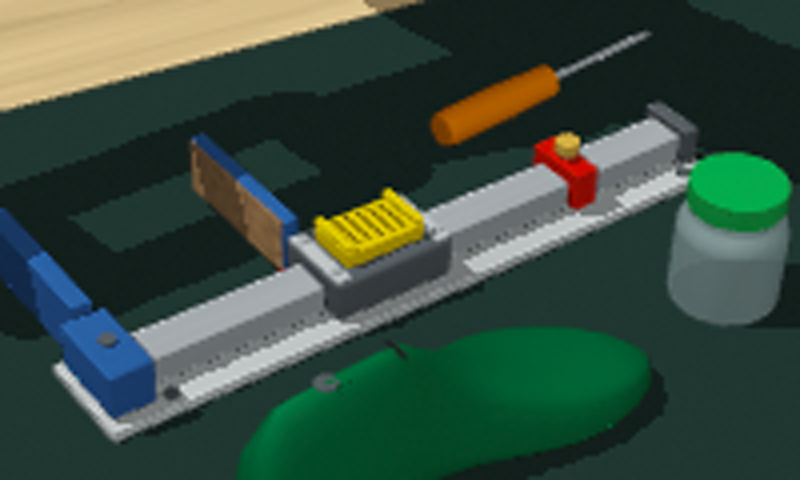

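View pics/cb.png

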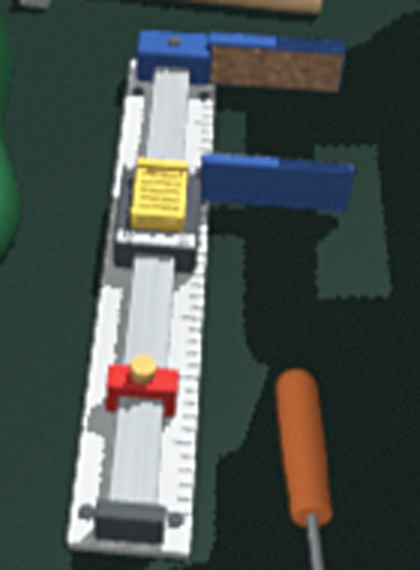

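The crops show the yellow pad's flat centred at about (370,228) in the scene crop and (160,192) in the side crop. The stop's slider-side top edge runs (535,155)-(573,180) in the scene crop and (110,367)-(180,370) in the side crop. The plate corners are clear too.

```bash
python3 - <<'E'
from h import *
S=lambda u,v:(230+u/4,130+v/4); D=lambda u,v:(280+u/3,150+v/3)
for n,tag,uv,z in [('pad','scene0',S(370,228),48),('pad','side0',D(160,192),48),
 ('heel+x','scene0',S(118,438),8),('heel-x','scene0',S(57,368),8),('end+x','side0',D(68,548),8),('end-x','side0',D(188,553),8),('heel+x','side0',D(130,62),8),
 ('stopface+x','scene0',S(573,180),38),('stopface-x','scene0',S(535,155),38),('stopface+x','side0',D(110,367),38),('stopface-x','side0',D(180,370),38),('jar','side0',(257,264),85),('jar','scene0',(414,177),85)]:
  print(n,tag,px2w(tag,uv,z).round(1))
E
```

```text
pad scene0 [538.5 -49.8  48. ]
pad side0 [529.7 -46.4  48. ]
heel+x scene0 [ 598.6 -237.8    8. ]
heel-x scene0 [ 528.8 -246.5    8. ]
end+x side0 [531.1 211.4   8. ]
end-x side0 [464.1 199.2   8. ]
heel+x side0 [ 589.5 -233.8    8. ]
stopface+x scene0 [540.1  93.   38. ]
stopface-x scene0 [506.3  86.1  38. ]
stopface+x side0 [531.5 102.5  38. ]
stopface-x side0 [489.3  95.   38. ]
jar side0 [628.  145.1  85. ]
jar scene0 [643.  134.9  85. ]
```

```bash
cat >> h.py <<'E'
from scipy.spatial.transform import Rotation as Ro
gy=np.array([-0.146,0.989,0]);gy/=np.linalg.norm(gy);gx=np.array([gy[1],-gy[0],0])
M0=np.array([530.6,-18.4,0])
def quat(s):
    x=np.array([0,0,-1.]);y=s*gx;R=np.c_[x,y,np.cross(x,y)]
    q=Ro.from_matrix(R).as_quat();return q[[3,0,1,2]]
def P(x,y,z): return M0+gx*x+gy*y+np.array([0,0,z])
E
python3 - <<'E'
from h import *
p=P(0,-30,190)
best=None
for s in (1,-1):
    q=robot.ik(p,quat(s)); print(s,None if q is None else np.round(q,2))
    if q is not None and (best is None or abs(q[5])<best[0]): best=(abs(q[5]),s)
s=best[1]; print(s)
robot.grip(0)
robot.goto(p,quat(s)); print(robot.current_position(),robot.current_time(),robot.current_grip_width())
snap('wrist','w1')
E
```

```text
1 [-0.22  0.28  1.67  0.    1.19 -0.36]
-1 [-0.22  0.28  1.67 -0.    1.19  2.78]
1
[535.10221285 -48.96558615 190.02700737] 3.65 0.612581612799134
```

View pics/w1.png

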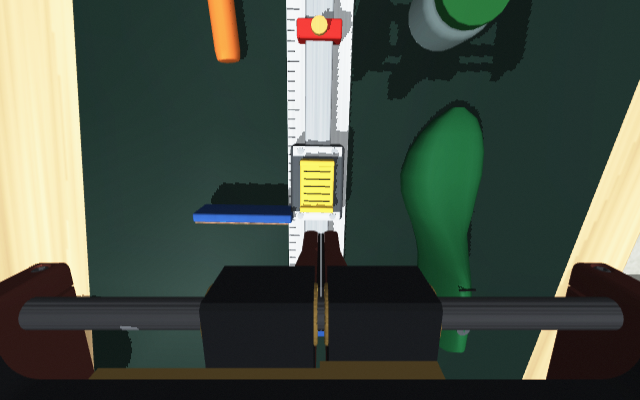

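From the wrist, the rail is aligned with the image. The pad spans about x 300–335 and y 158–212, centred at (317.5,185). The stop's near face top edge is at about row 39 and its base at 43.

```bash
python3 - <<'E'
from h import *
for n,uv,z in [('pad c',(317.5,185),50),('pad near',(317.5,212),53),('pad far',(318,159),53),('stop top edge',(319.5,39),38),('slider far end',(318,146),38),('slider near',(317.5,218),38),('railL',(305,120),28),('railR',(332,120),28)]:
  w=px2w('w1',uv,z); d=w-M0; print(n,w.round(1),'gauge',round(d@gx,1),round(d@gy,1))
E
```

```text
pad c [530.7 -45.3  50. ] gauge -3.8 -26.6
pad near [534.8 -73.9  53. ] gauge -3.9 -55.5
pad far [527.3 -17.7  53. ] gauge -3.2 1.2
stop top edge [512.3  95.7  38. ] gauge -1.4 115.6
slider far end [525.5  -6.   38. ] gauge -3.3 13.0
slider near [536.3 -85.5  38. ] gauge -4.1 -67.2
railL [507.9  18.2  28. ] gauge -17.1 39.5
railR [536.4  22.4  28. ] gauge 11.7 39.5
```

```bash
python3 - <<'E'
from h import *
robot.line_to(P(-3.3,-22,85),speed=120)
print(robot.line_to(P(-3.3,-22,62),speed=15,contact_N=5),robot.current_position(),robot.current_contact_force())
z=robot.current_position()[2]
robot.line_to(P(-3.3,-22,min(z,70.5)-4.7),speed=15); robot.hold(0.2)
print(robot.current_position(),robot.current_contact_force(),robot.current_time())
snap('wrist','w2');snap('side','s2')
E
```

```text
False [530.6209095  -40.6537517   62.08087973] [-0.10962912  0.37197682  0.14268418]
[530.60640743 -40.65724283  57.40045105] [-0.85104461 -0.41371413 -0.55264184] 7.0667
```

View pics/w2.png

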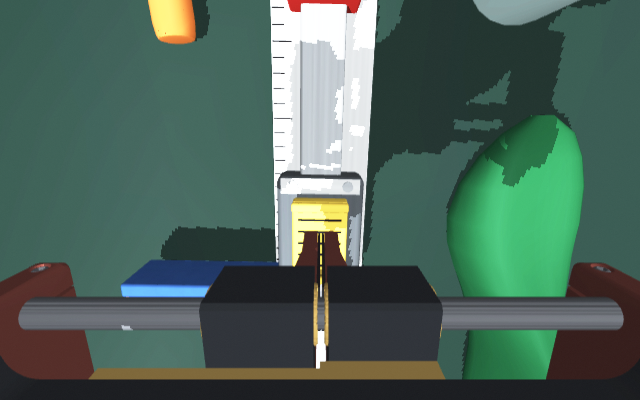

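The wrist view shows the fingers over the pad, centred laterally, but no force was sensed. I'll check the height from the side.

```bash
python3 - <<'E'
from h import *
b=cv2.imread('pics/side0.png')[150:300,270:420];a=cv2.imread('pics/s2.png')[150:300,270:420]
cv2.imwrite('pics/cc.png',cv2.resize(np.hstack([b,a]),(800,400),interpolation=2))
print(robot.current_tau(),robot.current_position(),robot.current_contact_force(),robot.current_orientation())
E
```

```text
[-2.03249474e-03 -4.87221479e+01 -1.87282473e+01  4.85922815e-02
  3.98220448e-02 -7.23473318e-05] [530.6026768  -40.659073    57.43422467] [ 0.94370642 -0.62800196 -0.18556078] [ 0.53530992  0.46206645  0.53522887 -0.46202591]
```

View pics/cc.png

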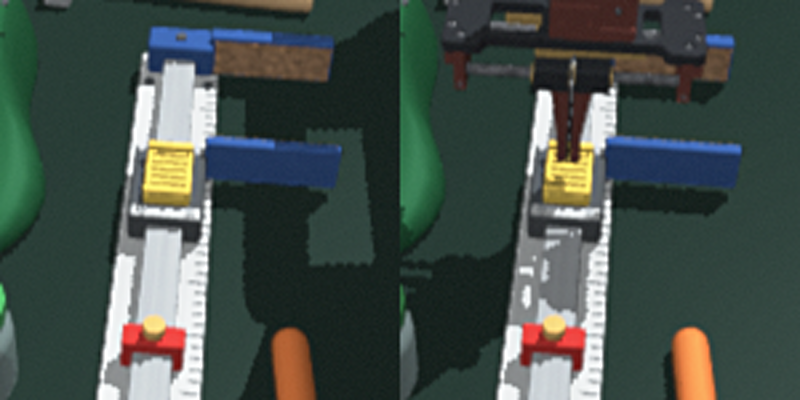

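```bash
python3 - <<'E'
from h import *
p=robot.current_position()
def pr(tag,w):
    d=np.load(f'pics/{tag}.npz'); return cv2.projectPoints(np.float64([w]),d['r'],d['t'],d['K'],None)[0].ravel().round(1)
for dz in (35,45,48,55,60,65):
    print(dz,pr('s2',[p[0],p[1],dz]),pr('w2',[p[0],p[1],dz]))
print('pad on s2',pr('s2',P(-3.3,-27.5,48)))
E
```

```text
35 [332.1 220.3] [321.2 227.3]
45 [332.3 216.9] [321.2 232.5]
48 [332.4 215.8] [321.2 234.1]
55 [332.5 213.4] [321.3 238.2]
60 [332.6 211.6] [321.3 241.3]
65 [332.7 209.8] [321.3 244.5]
pad on s2 [332.5 214. ]
```

```bash
python3 - <<'E'
from h import *
def cam(tag):
    d=np.load(f'pics/{tag}.npz');R=cv2.Rodrigues(d['r'])[0];return d['K']@np.c_[R,d['t'].ravel()],-R.T@d['t'].ravel()
A,ca=cam('s2');B,cb=cam('w2');print(ca.round(),cb.round())
X=cv2.triangulatePoints(A,B,np.float64([[333],[210]]),np.float64([[321],[232]])).ravel();X=X[:3]/X[3]
print(X,(X-M0)@gx,(X-M0)@gy)
a=cv2.imread('pics/w2.png')[170:290,240:400];b=cv2.imread('pics/s2.png')[170:260,290:380]
cv2.imwrite('pics/cd.png',np.hstack([cv2.resize(a,(533,400),interpolation=2),cv2.resize(b,(267,400) if 0 else (267,267),interpolation=2) if 0 else cv2.resize(b[:, :60],(267,400),interpolation=2)]))
E
```

```text
[431. 593. 664.] [520.  32. 236.]
[528.27670655 -28.76134895  75.76648319] -3.8115672803906477 -9.910963599676572
```

View pics/cd.png

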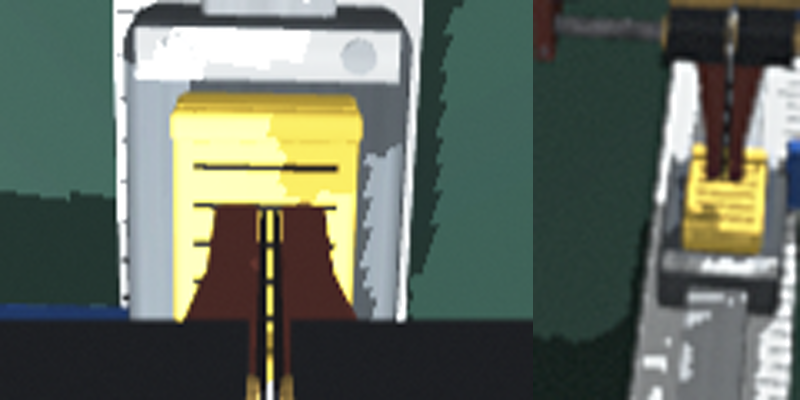

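The wrist and side views together put the fingertips at about z = 70–76, still above the pad, although the TCP reads 57. So the closed fingers are shorter than stated. I'll raise the tool, turn it 90° so the wide gripper body lies along the rail and clear of the last, and feel downwards for contact.

```bash
cat >> h.py <<'E'
def quat2(s):
    x=np.array([0,0,-1.]);y=s*gy;R=np.c_[x,y,np.cross(x,y)]
    return Ro.from_matrix(R).as_quat()[[3,0,1,2]]
E
python3 - <<'E'
from h import *
robot.line_to(P(-3.3,-22,100),speed=150)
c=[(abs(robot.ik(P(-3.3,-26,100),quat2(s))[5]),s) for s in (1,-1)];print(c)
q=quat2(min(c)[1]); robot.goto(P(-3.3,-26,100),q)
robot.line_to(P(-3.3,-26,60),speed=100); robot.hold(0.1)
f0=robot.current_contact_force()
print(robot.line_to(P(-3.3,-26,25),speed=15,contact_N=5),robot.current_position(),f0,robot.current_contact_force(),robot.current_time())
snap('wrist','w3');snap('side','s3')
a=cv2.imread('pics/w3.png');b=cv2.imread('pics/s3.png')[150:300,270:420]
cv2.imwrite('pics/ce.png',np.hstack([cv2.resize(a,(480,300)),cv2.resize(b,(300,300),interpolation=2)]))
E
```

```text
[(np.float64(1.9307731013878986), 1), (np.float64(1.2108195522018947), -1)]
True [531.18238778 -44.59779164  31.26100632] [-0.18906956  0.7661319   0.33502498] [-0.8240077   0.43516219  5.49987469] 11.35
```

View pics/ce.png

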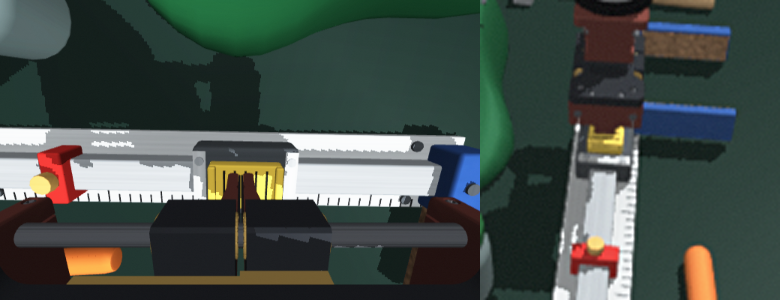

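Contact came at TCP z = 31.3 with about 5 N upwards, and the tips sit on the pad's flat at roughly (240,175) of the picture. I'll press 4.5 mm further, with a guard. If this is the pad, the force should plateau at 13–17 N.

```bash
python3 - <<'E'
from h import *
z=robot.current_position()[2]
for d in (1.5,3,4.5):
    r=robot.line_to(P(-3.3,-26,31.3-d),speed=10,contact_N=18)
    print(d,r,robot.current_position().round(2) if hasattr(robot.current_position(),'round') else robot.current_position(),np.round(robot.current_contact_force(),1),robot.current_time())
E
```

```text
1.5 False [531.28 -44.58  30.82] [-3.4  0.7 13.5] 11.7
3 False [531.33 -44.61  29.47] [-3.   0.6 14.7] 12.0
4.5 False [531.3  -44.62  28.04] [-3.2  1.5 14.6] 12.3
```

The force plateaus at 13.5–14.7 N, so this is the pad's spring. I'll press slightly deeper and push along the rail.

```bash
python3 - <<'E'
from h import *
def rep(t):
    p=robot.current_position();d=p-M0;f=np.array(robot.current_contact_force())
    print(t,round(d@gx,1),round(d@gy,1),round(p[2],2),'F',round(f@gx,1),round(f@gy,1),round(f[2],1),robot.current_time())
Z=25.6
robot.line_to(P(-3.3,-26,Z),speed=10);robot.hold(0.1);rep('press')
print(robot.line_to(P(-2.8,20,Z),speed=30,contact_N=12));rep('a')
print(robot.line_to(P(-2.4,60,Z),speed=40,contact_N=12));rep('b')
print(robot.line_to(P(-2,92,Z),speed=14,contact_N=8));rep('c')
snap('wrist','w4');snap('side','s4')
a=cv2.imread('pics/w4.png');b=cv2.imread('pics/s4.png')[180:310,270:400]
cv2.imwrite('pics/cf.png',np.hstack([cv2.resize(a,(480,300)),cv2.resize(b,(300,300),interpolation=2)]))
E
```

```text
press -3.1 -26.0 26.92 F -3.8 0.9 16.1 12.6667
False
a -2.2 19.5 27.03 F -2.9 -1.4 15.3 14.35
False
b -1.5 59.7 27.09 F -2.2 0.1 15.0 15.5
True
c -1.1 77.2 27.7 F -3.4 -2.2 15.8 16.85
```

View pics/cf.png

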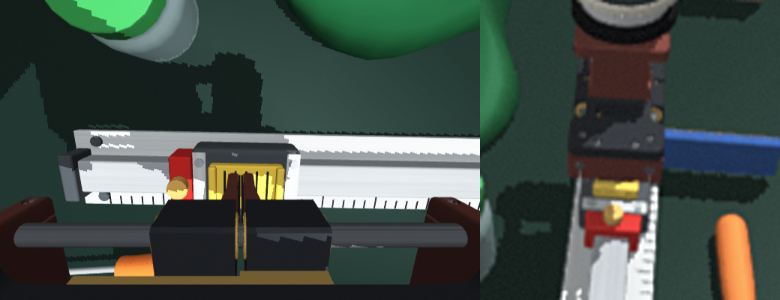

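The slider appears to be up against the stop, its end touching the red block at (190,165). I'll push gently once more to confirm, then lift straight up.

```bash
python3 - <<'E'
from h import *
def rep(t):
    p=robot.current_position();d=p-M0;f=np.array(robot.current_contact_force())
    print(t,round(d@gx,1),round(d@gy,1),round(p[2],2),'F',round(f@gx,1),round(f@gy,1),round(f[2],1),robot.current_time())
Z=25.6
y=(robot.current_position()-M0)@gy
print(robot.line_to(P(-1.2,y+4,Z),speed=8,contact_N=9));robot.hold(0.2);rep('push')
y=(robot.current_position()-M0)@gy
robot.line_to(P(-1.2,y,45),speed=20);rep('up')
robot.line_to(P(-1.2,y-40,130),speed=120);robot.hold(.3);rep('clear')
snap('wrist','w5');snap('side','s5')
a=cv2.imread('pics/w5.png')[60:310,120:520];b=cv2.imread('pics/s5.png')[210:310,280:380]
cv2.imwrite('pics/cg.png',np.hstack([cv2.resize(a,(480,300)),cv2.resize(b,(300,300),interpolation=2)]))
E
```

```text
False
push -0.5 79.0 27.09 F -4.0 -10.2 15.6 17.7667
up -1.3 79.0 44.84 F 0.3 -0.3 0.4 18.8917
clear -1.5 39.3 129.48 F -0.4 0.7 0.2 20.125
```

View pics/cg.png

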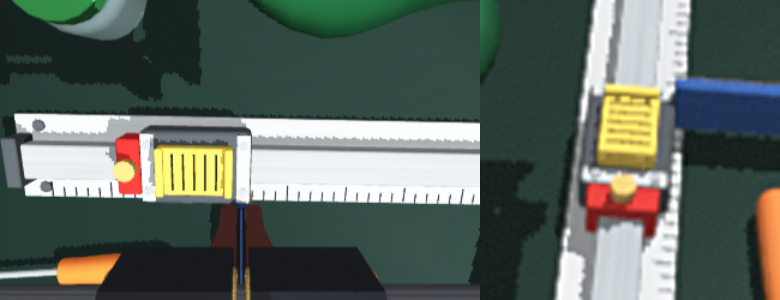

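The slider sits flush against the stop with the pad up. The stop's corner is at the same side-view pixel as before, about (317,286). Handing in.

```bash
python3 -c "
from h import *
print(np.round(robot.current_qvel(),3));robot.sign_off()"
```

```text
[-0.    -0.003 -0.001 -0.001  0.    -0.001]
the job is handed in; nothing more can be done
```

I set the gauge to the red stop and handed the job in at about 20 s of the 35 s allowed. The sign-off reports no verdict.

- **What I did:** With the fingers closed, I pressed the pad about 4 mm down, against 13.5–16 N of spring. I slid the slider about 103 mm until it met the stop, pushed there with about 10 N (the stop slips at about 40 N), then lifted straight off.
- **Last checks:** The pictures show the slider flush against the stop and the pad up. The stop's corner is at the same side-view pixel as before, and the force on the tool is about zero. The last, hammer, screwdriver and jar were never approached closely; I didn't measure them again at the end.
- **What disagreed:** The first press missed the pad. The pad was reached with the TCP reading about 31 mm, not the 70 mm the stated fingertip length implied. The closed fingertips therefore sit about 17 mm behind the TCP, not 22 mm ahead of it. I found the true height by contact, after turning the gripper 90° to keep its body clear of the last.

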